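# Test the interlock, then hold the inspection flap at the pointer

## Task

Test the interlock of the ring bin: with its flap shut, press the round button on the grey trip unit so that the upright lever drops forward by itself, then lift the lever back up until it leans on its rear stop and stays there. Then swing the bin's perforated flap up by its handle until it is in line with the pointer arm at its side, and finish while still holding the flap there with the gripper, as it falls shut when let go. Leave the pointer and the things lying about where they are.

Things in the scene. Friction and masses are not known exactly. Their poses are not given: they have to be found in the camera images.
- bin: fixed bin of perforated bare metal, 240 x 240 mm, 100 mm high, closed by the flap. Origin: centre of its underside; x from its front (handle side, towards the robot) to its rear (hinge), y to its left (pointer side), z up. Turned by up to 0.25 rad. An arc of thin bar with ticks (radius 205 mm about the hinge, 150 mm left of the centre, up to 295 mm high) on a post stands beside it
- flap (a joint): angle of the flap in rad: 0 shut (level), grows as its front edge is swung up about the hinge on the rear edge; it stops at 1.6. About 0.6 kg (may differ by a third), no spring, hardly any friction: it falls shut when let go
- flap_handle (a point): middle of the flap's grip bar: steel, 12 mm thick, 110 mm long, parallel to the hinge, on two legs, 35 mm above the flap's upper face; in the flap's frame 210 mm in front of the hinge axis and 41 mm above it. x: in the flap's plane, from front edge to hinge; y: along the bar; z: out of the upper face. Flap shut: 141 mm above the table
- flap_hinge (a point): point on the flap's hinge axis midway along it: 120 mm behind the bin's centre, 100 mm above the table; same axes as flap_handle. The axis runs along the bin's y
- pointer (a joint): angle of the pointer arm in rad, measured as the flap's: level 0, up grows. It is set before the start between 0.45 and 0.95 and is held by stiff friction; do not move it. The flap is in line when both angles are equal
- pointer_tip (a point): tip of the pointer: a flat steel arm 6 mm thick, 14 mm high, with a diamond-shaped end 48 mm across, turning about the flap's hinge axis, 161 mm to the left of the flap's middle (41 mm outside its edge); tip 240 mm from the axis, as far as the flap's front edge. x axis along the arm, from tip to hinge axis
- trip: fixed trip unit: grey block 100 mm (x) x 85 mm (y) x 115 mm high on a dark base plate, the lever on its right side. Origin on the table; the block reaches from x -35 to 65 mm and y 0 to 85 mm; x points to the rear (away from the robot), y left, z up. Turned by up to 0.25 rad. It may stand to the right or left of the bin
- button_top (a point): centre of the top of the round black push button (28 mm across) on the block's top, in a 44 mm collar; 132 mm above the table when not pressed, moves straight down
- button (a joint): button travel in m: 0 out, 0.008 fully down; takes about 1.5 N to start and 5 N fully down, springs back; the lever is kicked over somewhere beyond 4 mm, so press it fully
- lever (a joint): lever angle in rad: 0 upright, leaning 0.18 rad back from vertical on its rear stop (set, stays by its weight); 0.18 is vertical; grows as it drops forward (to the unit's front); 1.9 fully dropped, just below level. Let go behind vertical it falls back to 0, else it drops. 70 g
- lever_knob (a point): centre of the lever's black cross knob: cylinder 22 mm thick, 34 mm long along the unit's y, 100 mm from the pivot axis. About 188 mm above the table when set, 75 mm when dropped, then about 99 mm in front of the pivot
- lever_pivot (a point): point of the lever's pivot axis level with the middle of the knob: in the trip unit's frame x 0, y -30 mm, z 90 mm; the axis runs along the unit's y
- ring_a: bystander: loose dark steel bearing ring, 60 mm across, 16 mm high, lying left of the trip unit; origin under its centre
- ring_b: bystander: an equal ring, lying in front of the bin
- oil: bystander: grey oil bottle, 60 mm across, 150 mm high, at the back; origin under its centre
- brush: bystander: hand brush lying near the robot to the left
- wrench: bystander: wrench lying near the robot to the right
- tray: bystander: empty steel tray 150 x 110 x 45 mm on the left
- mug: bystander: white mug, 76 mm across, 90 mm high, on the right

How it is judged (in metres and radians):
On the way, in this order (a step that is already met when the one before it is completed fails the run):
1. the button is pressed (more than 3 mm) while the flap is shut (value of joint button above 0.003 m and value of joint flap below 0.05 rad).
2. the lever has dropped (beyond 1.6 rad), the flap is shut (value of joint lever above 1.6 rad and value of joint flap below 0.05 rad), for 0.1 s.
3. the lever is back on its rear stop (below 0.08 rad) and the fingers are off it, the flap is shut (value of joint lever below 0.08 rad and value of joint flap below 0.05 rad and contact force between the fingers and lever below 0.05 N), for 0.2 s.
4. the flap is swung up in line with the pointer (within 0.08 rad) and held by the fingers (angle between the x axis of flap_handle and the x axis of pointer_tip, either way round below 0.08 rad and contact force between the fingers and flap above 0.6 N), for 0.2 s.
At the end, for the whole second after the job is handed in: The flap is at rest within 0.08 rad of the pointer's angle, the fingers bear on it (more than 0.6 N) and carry it, the lever is on its rear stop (below 0.08 rad), the pointer has not been moved and no bystander has moved 30 mm (all of step 4 and value of joint flap above 0.3 rad and velocity of joint flap between -0.05 and 0.05 rad/s and value of joint lever below 0.08 rad and distance of each of ring_a, ring_b, oil, brush, wrench, tray, mug from where it was at the start of the episode below 0.03 m); the arm keeps its last pose, push and grip.
It fails at once if a bystander is moved by more than 30 mm (distance of any of ring_a, ring_b, oil, brush, wrench, tray, mug from where it was at the start of the episode above 0.03 m).
It fails at once if the pointer is moved (its tip by more than 10 mm) (distance of pointer_tip from where it was at the start of the episode above 0.01 m).
It also fails if it takes over 72 s, if anything falls off the work surface, if the arm or the gripper's body presses on something with over 40 N, if the wrist force passes 120 N, or if a joint passes its speed limit or range.

## Robot

A 6-joint arm with a two-finger parallel gripper is mounted at the origin on the work surface. World frame = base frame: x ahead of the robot, y to its left, z up, the work surface at z = 0. Lengths are in m, angles in degrees, forces in N, time in s.
With the tool pointing down it reaches from about 0.375 to 0.9 m from the base axis. Payload 3.1 kg.
Tool frame: the origin (TCP) lies midway between the tips of the shut fingers; the grasp point (between the pads) lies 19 mm behind it; z points along the fingers, y is the line along which they close (so a half turn about z gives the same grasp; the last joint's range is limited). The gripper opens to 87 mm and grips with 3 to 60 N. Pads are 19 mm wide; open, the fingers measure 117 mm over their backs; the gripper's body (75 mm by 190 mm) begins 51 mm behind the grasp point.
Start: joints at [53.027, 30.224, 82.088, -0, 67.689, -10.227], TCP at [0.281, 0.558, 0.223] pointing down, gripper open.
Joint ranges: [-176.69, 176.69], [-43.24, 126.21], [12.49, 139.97], [-82, 262], [0, 151.66], [-163.58, 163.58]. Speed limits (degrees/s): [159.86, 159.86, 180, 180, 180, 180].

## Interface

Orientations are given as a 3x3 rotation matrix whose columns are the frame's x, y, z axes.
In Python, from rig import bot gives the robot as it stands.
- The arm moves only by the tool send_path, called after "Emit:" by a JSON object that holds its "name" and its "arguments". Schema: {"type":"object","properties":{"plan":{"type":"array","items":{"type":"array","prefixItems":[{"type":"array","items":{"type":"number"},"minItems":3,"maxItems":3},{"type":"array","items":{"type":"number"},"minItems":3,"maxItems":3},{"type":"number"}],"minItems":3,"maxItems":3},"minItems":1,"maxItems":20},"only":{"type":"string"},"quiet":{"type":"boolean"},"lines":{"type":"string"}},"required":["plan"],"additionalProperties":false}. plan is a list of rows, 1 to 20 of them, each written [[dx, dy, dz], [rx, ry, rz], opening]: dx, dy, dz in m, then a rotation vector rx, ry, rz in degrees, then the opening from 0.0 (shut) to 1.0 (fully open); each row is the pose to reach, as a shift and turn from the pose commanded when the call began, along the tool's axes at that moment; what a row does not reach only later rows make up. A row lasts 1/10 s, in which the tool goes at most 0.05 m and 8.59 degrees, less where a joint would pass 70% of its speed; a pose out of reach is approached as far as the arm can. The fingers move at their own pace and stop on an object; the grip force is fixed at half the most. Time passes only in rows, so rows that do not move let the fingers close. The tool returns the time, the measured TCP pose, the force, the opening and the grip force at its end. only (a regular expression) keeps the lines of the reply that match it, lines (a string "A,B") keeps lines A to B, and quiet returns only ok. Input that does not fit is refused with a message, and nothing moves.
- bot.read_state(): the state, without advancing time (a new reading comes with each control period).
- bot.capture(name): name is "side" or "top"; returns a dict with "color" (420x560x3 uint8, red, green, blue), "K" (3x3 intrinsics, pixels), "view" (4x4, takes a point from world to camera coordinates). Camera axes: x right, y up, looking along -z (the intrinsics and any distortion apply to the point x, -y, -z); pixel columns grow to the right and rows downward; lengths in m; the calibration is good to about 2 mm. A picture is of the moment at which its call begins. There is no depth.
- bot.hand_in(): hands the job in; it is judged then, once.
The state is a dict: "time_s": time; "joint_positions": joint angles; "qvel": joint speeds; "tau": joint torques, N m; "position": TCP position; "tcp_rot": TCP orientation; "force": force on the tool from outside, world axes, zero at the start; "moment": the same for the moment, N m; "opening": opening from 0.0 (shut) to 1.0 (fully open); "grasp_force": force on a finger pad.
Only numpy, scipy, OpenCV 4.12 (cv2) and the standard library are available. Lean on these libraries where they do the work, as an engineer would, in place of code of your own. Each camera call takes 0.05 s, during which the arm holds its last target. There are 200 camera calls.

## Working session

There is one attempt and no reset: what is moved stays moved. The work goes in short steps, Python scripts to look and compute and a tool call to move; the robot and the scene stay as the last step left them, time stands still between calls to the robot, and variables do not carry over. Pictures are saved under pics/ and viewed, at most 10 in all, crops included, and the job is handed in when it is done.

```bash
ls; mkdir -p pics
```

Run:
```python
from rig import bot
import cv2,numpy as np
for n in("side","top"):
    c=bot.capture(n);cv2.imwrite(f"pics/{n}0.png",c["color"][:,:,::-1]);print(n,c["K"].tolist(),np.round(c["view"],4).tolist(),[k for k in c])
s=bot.read_state();print(s)
```

```text
pics
rig.py
side [[452.6896485615184, 0.0, 282.9171117903252], [0.0, 452.6896485615184, 205.03795131276868], [0.0, 0.0, 1.0]] [[0.9457, -0.3246, -0.0147, -0.4949], [0.2478, 0.6913, 0.6787, -0.2046], [-0.2102, -0.6455, 0.7342, -1.4093], [0.0, 0.0, 0.0, 1.0]] ['color', 'K', 'view']
top [[420.5623896112868, 0.0, 273.76925927007], [0.0, 420.5623896112868, 209.37310394647275], [0.0, 0.0, 1.0]] [[0.0674, -0.9977, 0.0016, -0.0517], [0.977, 0.0663, 0.2027, -0.5632], [-0.2024, -0.0121, 0.9792, -1.1458], [0.0, 0.0, 0.0, 1.0]] ['color', 'K', 'view']
{'time_s': 0.1, 'joint_positions': array([ 5.30278928e+01,  3.02729715e+01,  8.21485889e+01, -1.85166193e-04,
        6.76895588e+01, -1.02275641e+01]), 'qvel': array([ 0.00906538, -0.1224304 , -0.19711284,  0.04025295,  0.03190552,
       -0.06326086]), 'tau': array([-7.10124550e-05, -4.40986347e+01, -1.77150804e+01,  6.34919107e-02,
        5.33292023e-02, -2.68830939e-05]), 'position': array([0.28083529, 0.55761854, 0.22167918]), 'tcp_rot': array([[-8.93022161e-01,  4.50011182e-01, -1.16401359e-03],
       [ 4.50012558e-01,  8.93020879e-01, -1.55123504e-03],
       [ 3.41415322e-04, -1.90910800e-03, -9.99998119e-01]]), 'force': array([-0.41763011, -0.53615268,  1.08214428]), 'moment': array([0.05503313, 0.02259256, 0.00369337]), 'grasp_force': 0.0, 'opening': 1.0015270718839624}
```

View pics/top0.png

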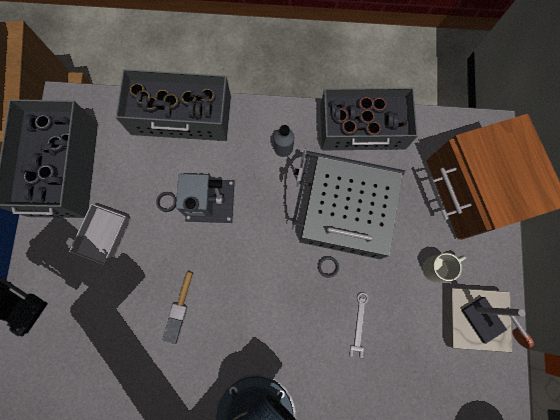

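View pics/side0.png

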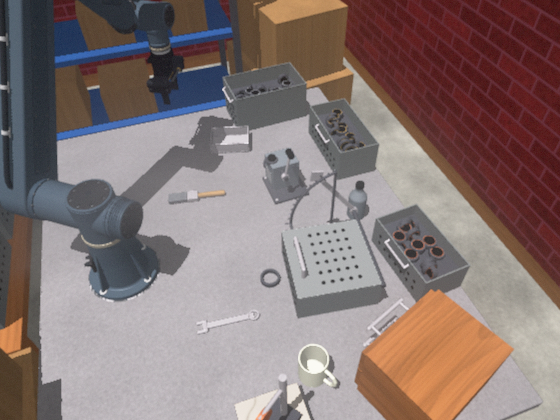

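The top view shows the trip unit at about (205,195), the bin at about (352,205), its handle at (350,234) and the arc and pointer at about (290,180). In the side view the trip is at (285,170), the flap handle at (300,255) and the arc at about (315,195). I'll enlarge both.

Run:
```python
import cv2
a=cv2.imread("pics/top0.png")[130:275,150:350];cv2.imwrite("pics/topc.png",cv2.resize(a,None,fx=4,fy=4,interpolation=cv2.INTER_CUBIC))
a=cv2.imread("pics/side0.png")[135:285,240:390];a=cv2.resize(a,None,fx=4,fy=4,interpolation=cv2.INTER_CUBIC);cv2.imwrite("pics/sidec.png",cv2.convertScaleAbs(a,alpha=1.5))
```

```text
(no output)
```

View pics/topc.png

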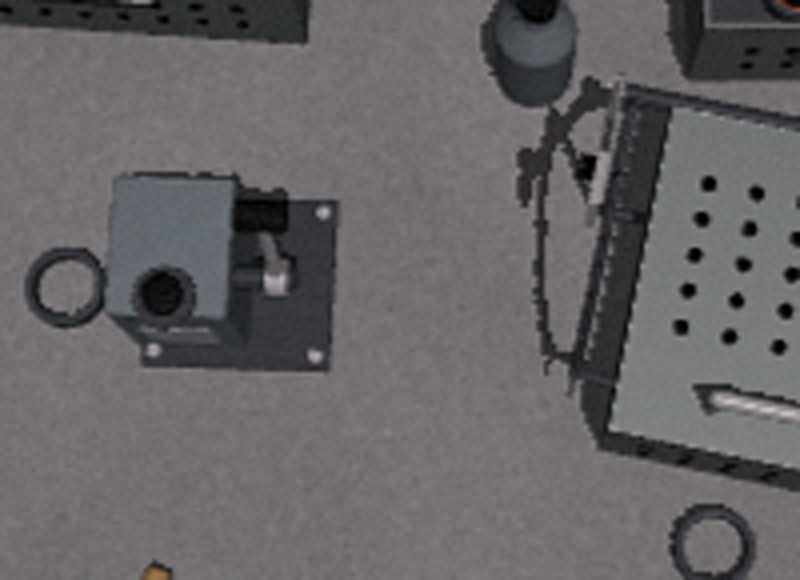

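View pics/sidec.png

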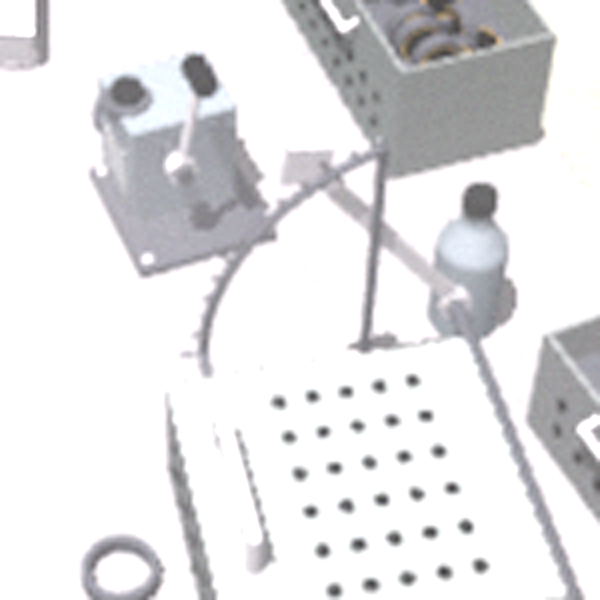

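The top crop shows the button at full-image (190,203), the knob at (215,183) and the handle's left end at about (327,230). The side crop shows the pointer's diamond at full-image (316.5,176.5), its hinge end at (354,209.5), the button at (271,158) and the knob at (290,154).

Create h.py:
```python
import numpy as np,cv2
from rig import bot
def cap(n): return bot.capture(n)
def ray(c,u,v):
    R=c["view"][:3,:3];t=c["view"][:3,3];d=np.linalg.inv(c["K"])@[u,v,1];d=R.T@(d*[1,-1,-1]);return -R.T@t,d/np.linalg.norm(d)
def onz(c,u,v,z): o,d=ray(c,u,v);return o+d*(z-o[2])/d[2]
def onplane(c,u,v,p,n): o,d=ray(c,u,v);return o+d*(np.dot(p-o,n)/np.dot(d,n))
def tri(c1,p1,c2,p2):
    o1,d1=ray(c1,*p1);o2,d2=ray(c2,*p2);s=np.linalg.lstsq(np.c_[d1,-d2],o2-o1,rcond=None)[0]
    a,b=o1+s[0]*d1,o2+s[1]*d2;return (a+b)/2,np.linalg.norm(a-b)
def blobs(c,box,f,amin=4,amax=1e5):
    u0,v0,u1,v1=box;m=f(c["color"][v0:v1,u0:u1].astype(int)).astype(np.uint8)
    n,l,s,ce=cv2.connectedComponentsWithStats(m,connectivity=8)
    return [(s[i,4],ce[i]+[u0,v0],(l==i)) for i in range(1,n) if amin<=s[i,4]<=amax]
```

Run:
```python
from h import *
np.set_printoptions(precision=4,suppress=True)
S,T=cap("side"),cap("top")
H={}
for c,n,box in((T,"top",(312,170,400,232)),(S,"side",(300,225,372,288))):
    b=blobs(c,box,lambda a:a.max(2)<75,3,60)
    P=np.array([onz(c,*x[1],.106)[:2] for x in b]);r=cv2.minAreaRect(P.astype(np.float32));print(n,len(P),"holes rect",r,P.mean(0))
for c,n,box in((T,"top",(320,222,378,245)),(S,"side",(290,230,308,280))):
    m=[(x[0],x[1],x[2]) for x in blobs(c,box,lambda a:a.min(2)>(175 if n=="top" else 190),6)]
    for a,ce,l in m:
        vs,us=np.nonzero(l);r=cv2.minAreaRect(np.c_[us+box[0],vs+box[1]].astype(np.float32));print(n,"handle",a,r)
        if a>20: H[n]=np.array(ce)
for k in ((190.1,203),): print("button top",onz(T,*k,.132))
for n,c,box,z in(("btn T",T,(180,192,200,214),.132),("knob T",T,(206,176,224,192),.188),("btn S",S,(262,150,280,164),.132),("knob S",S,(282,146,296,162),.188)):
    for a,ce,l in blobs(c,box,lambda a:a.max(2)<45,10): print(n,a,ce,onz(c,*ce,z))
for z,q in((.004,(153,350)),(.004,(315,356)),(.004,(324,213)),(.115,(236,177)),(.115,(113,175)),(.115,(236,318)),(.115,(110,312))): print("trip",q,onz(T,150+(q[0]+.5)/4-.5,130+(q[1]+.5)/4-.5,z))
print("handle tri",H,tri(S,H["side"],T,H["top"]) if len(H)==2 else 0)
```

```text
top 33 holes rect ((0.5986944437026978, -0.24029959738254547), (0.15341012179851532, 0.2304951548576355), 7.540703296661377) [ 0.6003 -0.2305]
side 12 holes rect ((0.5980350971221924, -0.24758696556091309), (0.13681218028068542, 0.10459007322788239), 82.00270080566406) [ 0.5913 -0.2641]
side handle 100 ((298.44622802734375, 253.01446533203125), (35.17069625854492, 3.602489948272705), 74.93151092529297)
button top [0.5523 0.2111 0.132 ]
btn T 97 [189.9278 202.9897] [0.5523 0.2116 0.132 ]
knob T 150 [214.2667 183.44  ] [0.5962 0.1424 0.188 ]
trip (153, 350) [0.5357 0.2409 0.004 ]
trip (315, 356) [0.5393 0.1201 0.004 ]
trip (324, 213) [0.6495 0.1231 0.004 ]
trip (236, 177) [0.6416 0.1725 0.115 ]
trip (113, 175) [0.6372 0.2577 0.115 ]
trip (236, 318) [0.5423 0.1627 0.115 ]
trip (110, 312) [0.5406 0.2487 0.115 ]
handle tri {'side': array([298.92, 253.21])} 0
```

Trip: yaw is about 0.03, with its origin near (0.577, 0.171). The measured knob matches the expected set position within 2 mm. Next, the bin and the pointer.

Run:
```python
from h import *
np.set_printoptions(precision=4,suppress=True)
S,T=cap("side"),cap("top")
print("T row bright",T["color"][228:240,340:352].min(2).tolist())
for c,n,box,thr in((T,"top",(312,170,400,226),75),(S,"side",(302,225,372,288),75),(S,"side",(302,225,372,288),105)):
    b=blobs(c,box,lambda a:a.max(2)<thr,3,25)
    print(n,thr,[(int(x[0]),*np.round(x[1],1),*np.round(onz(c,*x[1],.106)[:2],3)) for x in b])
for n,c,box,z in(("btn S",S,(262,150,280,164),.132),("knob S",S,(282,146,296,162),.188)):
    for a,ce,l in blobs(c,box,lambda a:a.max(2)<65,10): print(n,a,ce,onz(c,*ce,z))
u=lambda x,y:(150+(x+.5)/4-.5,130+(y+.5)/4-.5)
print("flap FL corner",onz(T,*u(608,434),.106),"RL",onz(T,*u(670,108),.106))
```

```text
T row bright [[36, 107, 120, 122, 120, 119, 126, 120, 124, 128, 123, 120], [53, 47, 46, 41, 37, 40, 104, 120, 121, 122, 122, 124], [129, 114, 96, 74, 59, 53, 49, 45, 37, 104, 118, 121], [153, 144, 146, 145, 126, 120, 112, 90, 65, 56, 49, 44], [173, 191, 194, 186, 158, 148, 153, 142, 138, 132, 118, 124], [127, 130, 133, 144, 151, 177, 189, 188, 183, 152, 145, 149], [106, 101, 108, 114, 128, 130, 132, 139, 144, 153, 182, 195], [128, 125, 126, 127, 110, 95, 92, 111, 118, 121, 125, 130], [125, 124, 127, 124, 122, 126, 125, 125, 123, 109, 101, 99], [123, 124, 126, 123, 122, 125, 126, 130, 123, 123, 126, 123], [123, 128, 123, 126, 123, 130, 126, 123, 121, 123, 123, 123], [122, 126, 123, 124, 124, 126, 121, 123, 126, 129, 124, 126]]
top 75 [(10, np.float64(396.6), np.float64(170.5), np.float64(0.69), np.float64(-0.35)), (14, np.float64(326.7), np.float64(175.5), np.float64(0.662), np.float64(-0.155)), (13, np.float64(338.6), np.float64(177.9), np.float64(0.657), np.float64(-0.189)), (15, np.float64(350.6), np.float64(180.4), np.float64(0.652), np.float64(-0.222)), (13, np.float64(362.6), np
[... 5197 characters left out ...]
p.float64(270.5), np.float64(0.567), np.float64(-0.277)), (6, np.float64(306.5), np.float64(272.8), np.float64(0.504), np.float64(-0.263)), (6, np.float64(320.2), np.float64(272.2), np.float64(0.541), np.float64(-0.274)), (7, np.float64(359.7), np.float64(276.0), np.float64(0.64), np.float64(-0.323)), (7, np.float64(341.4), np.float64(279.1), np.float64(0.588), np.float64(-0.315)), (5, np.float64(350.8), np.float64(277.6), np.float64(0.614), np.float64(-0.319)), (7, np.float64(332.3), np.float64(280.6), np.float64(0.562), np.float64(-0.311)), (7, np.float64(323.0), np.float64(282.3), np.float64(0.536), np.float64(-0.308))]
flap FL corner [ 0.4813 -0.0948  0.106 ] RL [ 0.7152 -0.1259  0.106 ]
```

The hole grids in the two views agree within 1 mm, and 26 x 34 mm spacing is plausible. The bin yaw is -0.135 and its centre is about (0.582, -0.229).

Add to h.py:
```python
Y=-.135;C=np.array([.582,-.229,0]);bx=np.array([np.cos(Y),np.sin(Y),0]);by=np.array([-np.sin(Y),np.cos(Y),0]);bz=np.array([0,0,1.])
HG=C+.12*bx+.1*bz
def ang(p): d=p-HG;return np.arctan2(d[2],-d@bx),np.hypot(d[2],d@bx),d@by
def handle(q): return HG-bx*(.21*np.cos(q)+.041*np.sin(q))+bz*(.21*np.sin(q)+.041*np.cos(q))
```

Run:
```python
from h import *
np.set_printoptions(precision=4,suppress=True)
S,T=cap("side"),cap("top")
b=sorted(blobs(T,(312,170,392,222),lambda a:a.max(2)<75,3,25),key=lambda x:-x[0])
box=(320,222,378,245)
vs,us=np.nonzero(T["color"][box[1]:box[3],box[0]:box[2]].min(2)>142);us+=box[0];vs+=box[1]
print("top handle",cv2.minAreaRect(np.c_[us,vs].astype(np.float32)))
hT=onz(T,us.mean(),vs.mean(),.143);print(hT,"side",onz(S,298.7,253.1,.143),"expected",handle(0))
p=HG+.161*by
tip=onplane(S,316.5,176.4,p,by);print("tip(side)",tip,ang(tip))
hp=onplane(S,354,209.5,p,by);print("hinge(side)",hp,ang(hp))
print("mid arm",ang(onplane(S,239.625+400/4,134.625+245/4,p,by)))
print("tri tip",(r:=tri(S,(316.5,176.4),T,(299.6,174.2))),ang(r[0]))
```

```text
top handle ((350.01251220703125, 233.4401092529297), (42.952762603759766, 1.8355883359909058), 11.768288612365723)
[ 0.497  -0.2174  0.143 ] side [ 0.4976 -0.2175  0.143 ] expected [ 0.4928 -0.2169  0.141 ]
tip(side) [ 0.6049 -0.0696  0.272 ] (np.float64(0.9665633072997107), np.float64(0.20899187457715182), np.float64(0.1609999999999999))
hinge(side) [ 0.7328 -0.087   0.1018] (np.float64(2.971206310832054), np.float64(0.010488373674040418), np.float64(0.16099999999999987))
mid arm (np.float64(1.0559056430988123), np.float64(0.08663744538143225), np.float64(0.16099999999999998))
tri tip (array([ 0.607 , -0.0714,  0.2743]), np.float64(0.0057526653030109415)) (np.float64(0.981905950370029), np.float64(0.2095861572524105), np.float64(0.15954780081256942))
```

Handle rays suggest the centre is at x≈0.586, and the pointer angle is about 0.93. I'll fix the handle model (the bar moves towards the rear as the flap rises) and work out the first move, to a hover over the button with the closing line along the unit's x.

Add to h.py:
```python
C=np.array([.5865,-.2295,0]);HG=C+.12*bx+.1*bz
def handle(q): return HG-bx*(.21*np.cos(q)-.041*np.sin(q))+bz*(.21*np.sin(q)+.041*np.cos(q))
TY=.03;TO=np.array([.577,.171,0]);tx=np.array([np.cos(TY),np.sin(TY),0]);ty=np.array([-np.sin(TY),np.cos(TY),0])
PV=TO-.03*ty+.09*bz
def knob(a): a=a-.18;return PV-tx*.1*np.sin(a)+bz*.1*np.cos(a)
from scipy.spatial.transform import Rotation as Ro
def tool(y,tilt=0): # tool y along y (level), pointing down, then tilted about the level x axis: + points towards -y
    y=y/np.linalg.norm(y);z=-bz*np.cos(tilt)-y*np.sin(tilt);yy=y*np.cos(tilt)-bz*np.sin(tilt);return np.c_[np.cross(yy,z),yy,z]
def rel(p,R,grasp=False):
    s=bot.read_state();R0=s["tcp_rot"]
    if grasp: p=p+.019*R[:,2]
    print("t",round(s["time_s"],2),"move",np.round(R0.T@(p-s["position"]),4),"rot",np.round(Ro.from_matrix(R0.T@R).as_rotvec(degrees=True),1),"now",np.round(s["position"],4),"F",np.round(s["force"],1))
```

```bash
python3 -c "
from h import *
rel(np.array([.5523,.2113,.16]),tool(tx))"
```

```text
t 0.4 move [-0.3982 -0.1876  0.0624] rot [-0.   0.  61.5] now [0.2812 0.558  0.2224] F [ 0.5 -0.2 -0.7]
```

Emit:
{"name": "send_path", "arguments": {"plan": [[[-0.398, -0.188, 0], [0, 0, 61.5], 0], [[-0.398, -0.188, 0], [0, 0, 61.5], 0], [[-0.398, -0.188, 0], [0, 0, 61.5], 0], [[-0.398, -0.188, 0], [0, 0, 61.5], 0], [[-0.398, -0.188, 0], [0, 0, 61.5], 0], [[-0.398, -0.188, 0], [0, 0, 61.5], 0], [[-0.398, -0.188, 0], [0, 0, 61.5], 0], [[-0.398, -0.188, 0], [0, 0, 61.5], 0], [[-0.398, -0.188, 0], [0, 0, 61.5], 0], [[-0.398, -0.188, 0], [0, 0, 61.5], 0], [[-0.398, -0.188, 0.03], [0, 0, 61.5], 0], [[-0.398, -0.188, 0.062], [0, 0, 61.5], 0], [[-0.398, -0.188, 0.062], [0, 0, 61.5], 0]]}}

```text
time_s: 1.7
position: [0.5482, 0.2108, 0.1567]
tcp_rot: [[-0.031, 0.999, -0.01], [1.0, 0.031, -0.002], [-0.001, -0.01, -1.0]]
force: [-0.4, -0.2, -0.6]
opening: 0.009
grasp_force: 0.0
```

```bash
python3 -c "
from h import *
rel(np.array([.5523,.2113,.132]),tool(tx))"
```

```text
t 1.7 move [0.0004 0.0043 0.0247] rot [-0.6  0.1  0. ] now [0.5482 0.2108 0.1567] F [-0.4 -0.2 -0.6]
```

Emit:
{"name": "send_path", "arguments": {"plan": [[[0, 0.004, 0.022], [0, 0, 0], 0], [[0, 0.004, 0.026], [0, 0, 0], 0], [[0, 0.004, 0.03], [0, 0, 0], 0], [[0, 0.004, 0.0325], [0, 0, 0], 0], [[0, 0.004, 0.0325], [0, 0, 0], 0], [[0, 0.004, 0.0325], [0, 0, 0], 0]]}}

```text
time_s: 2.3
position: [0.556, 0.2117, 0.129]
tcp_rot: [[-0.031, 1.0, 0.001], [1.0, 0.031, 0.001], [0.001, 0.001, -1.0]]
force: [-1.2, 0.8, 3.1]
opening: 0.009
grasp_force: 1.4
```

Run:
```python
from h import *
rel(np.array([.5523,.2113,.124]),tool(tx))
S=cap("side");cv2.imwrite("pics/s2.png",cv2.resize(S["color"][130:290,230:390,::-1],None,fx=3.5,fy=3.5,interpolation=cv2.INTER_CUBIC))
```

```text
t 2.3 move [-0.0003 -0.0037  0.005 ] rot [ 0. -0.  0.] now [0.556  0.2117 0.129 ] F [-1.2  0.8  3.1]
```

View pics/s2.png

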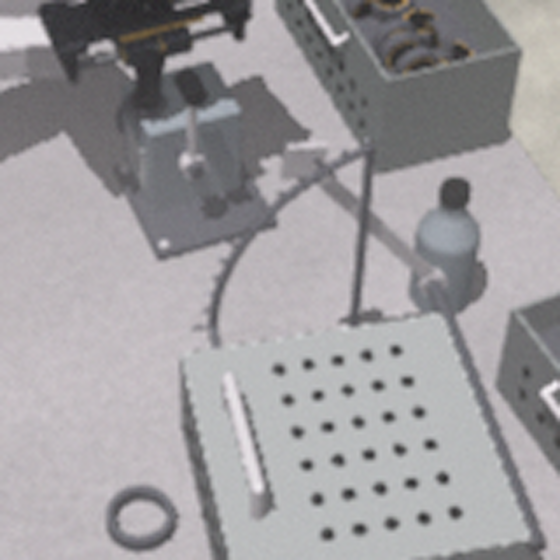

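The lever is still upright (knob at crop (190,87)), with the tip at z=0.129 and 3 N, so the button is only partly down. I'll press further.

Emit:
{"name": "send_path", "arguments": {"plan": [[[0, -0.003, 0.003], [0, 0, 0], 0], [[0, -0.003, 0.006], [0, 0, 0], 0], [[0, -0.003, 0.008], [0, 0, 0], 0], [[0, -0.003, 0.008], [0, 0, 0], 0], [[0, -0.003, 0.008], [0, 0, 0], 0], [[0, -0.003, 0.008], [0, 0, 0], 0], [[0, -0.003, -0.05], [0, 0, 0], 0], [[0, -0.003, -0.05], [0, 0, 0], 0], [[0, -0.003, -0.09], [0, 0, 0], 0], [[0, -0.003, -0.09], [0, 0, 0], 0], [[0, -0.003, -0.09], [0, 0, 0], 0]]}}

```text
time_s: 3.45
position: [0.553, 0.2109, 0.2182]
tcp_rot: [[-0.031, 1.0, 0.001], [1.0, 0.031, -0.0], [-0.0, 0.001, -1.0]]
force: [-0.3, 0.7, -0.1]
opening: 0.007
grasp_force: 0.0
```

Run:
```python
from h import *
rel(knob(1.9),tool(-ty),True)
rel(knob(1.9),tool(ty),True);print(bot.read_state()["joint_positions"],knob(1.9))
S=cap("side");T=cap("top")
a=cv2.resize(S["color"][130:230,230:330,::-1],(400,400),interpolation=cv2.INTER_CUBIC)
b=cv2.resize(T["color"][160:260,150:250,::-1],(400,400),interpolation=cv2.INTER_CUBIC)
cv2.imwrite("pics/s3.png",np.hstack([a,b]))
```

```text
t 3.45 move [-0.0705 -0.0763  0.162 ] rot [ 0. -0. 90.] now [0.553  0.2109 0.2182] F [-0.3  0.7 -0.1]
t 3.45 move [-0.0705 -0.0763  0.162 ] rot [  0.   0. -90.] now [0.553  0.2109 0.2182] F [-0.3  0.7 -0.1]
[ 1.00779871e+01  2.79286380e+01  8.72831272e+01 -2.40631802e-02
  6.47486626e+01  8.33680937e+00] [0.47905539 0.13804727 0.07513493]
```

View pics/s3.png

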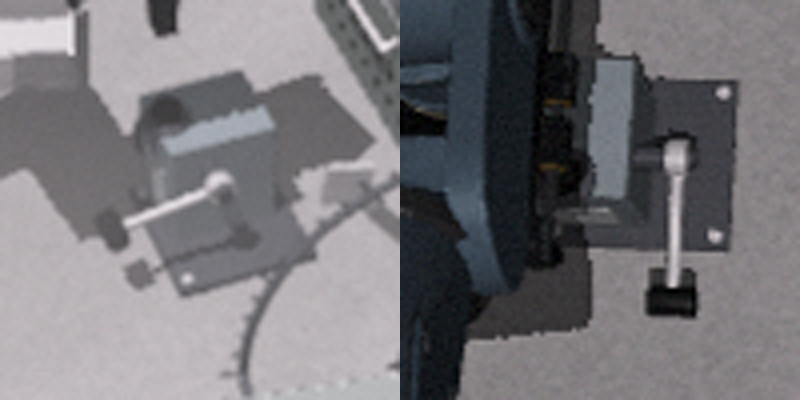

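The lever has dropped: knob at top-image pixel (217.6,232.6) and side-image pixel (257.6,186.9).

```bash
python3 -c "
from h import *
S,T=cap('side'),cap('top')
print(tri(S,(257.6,186.9),T,(217.6,232.6)),knob(1.9))"
```

```text
(array([0.48280806, 0.13792565, 0.07668335]), np.float64(0.004455408366158147)) [0.47905539 0.13804727 0.07513493]
```

Emit:
{"name": "send_path", "arguments": {"plan": [[[-0.07, -0.076, 0], [0, 0, 90], 0.7], [[-0.07, -0.076, 0], [0, 0, 90], 0.7], [[-0.07, -0.076, 0], [0, 0, 90], 0.7], [[-0.07, -0.076, 0], [0, 0, 90], 0.7], [[-0.07, -0.076, 0], [0, 0, 90], 0.7], [[-0.07, -0.076, 0], [0, 0, 90], 0.7], [[-0.07, -0.076, 0], [0, 0, 90], 0.7], [[-0.07, -0.076, 0], [0, 0, 90], 0.7], [[-0.07, -0.076, 0], [0, 0, 90], 0.7], [[-0.07, -0.076, 0], [0, 0, 90], 0.7], [[-0.07, -0.076, 0], [0, 0, 90], 0.7], [[-0.07, -0.076, 0.03], [0, 0, 90], 0.7], [[-0.07, -0.076, 0.03], [0, 0, 90], 0.7]]}}

```text
time_s: 4.95
position: [0.476, 0.1386, 0.1848]
tcp_rot: [[0.999, 0.031, -0.009], [0.031, -1.0, -0.001], [-0.009, 0.0, -1.0]]
force: [-0.6, -0.5, 0.1]
opening: 0.7
grasp_force: 0.0
```

```bash
python3 -c "
from h import *
rel(knob(1.9),tool(-ty),True)"
```

```text
t 4.95 move [0.0042 0.0006 0.1286] rot [0.  0.5 0. ] now [0.476  0.1386 0.1848] F [-0.6 -0.5  0.1]
```

Emit:
{"name": "send_path", "arguments": {"plan": [[[0.006, 0, 0.05], [0, 0, 0], 0.7], [[0.006, 0, 0.1], [0, 0, 0], 0.7], [[0.006, 0, 0.128], [0, 0, 0], 0.7], [[0.006, 0, 0.128], [0, 0, 0], 0.7], [[0.006, 0, 0.128], [0, 0, 0], 0], [[0.006, 0, 0.128], [0, 0, 0], 0], [[0.006, 0, 0.128], [0, 0, 0], 0], [[0.006, 0, 0.128], [0, 0, 0], 0], [[0.006, 0, 0.128], [0, 0, 0], 0], [[0.006, 0, 0.128], [0, 0, 0], 0]]}}

```text
time_s: 5.95
position: [0.4861, 0.1385, 0.0613]
tcp_rot: [[0.999, 0.032, 0.002], [0.032, -0.999, -0.001], [0.002, 0.001, -1.0]]
force: [-0.3, -3.3, 7.4]
opening: 0.388
grasp_force: 30.0
```

```bash
python3 -c "
from h import *
s=bot.read_state();R=s['tcp_rot'];g=s['position']-.019*R[:,2];print(g,knob(1.9))
d=np.array([.0015,0,0])
for a in np.linspace(1.9,.06,17): print(round(a,2),np.round(R.T@(knob(a)+d-g),3))"
```

```text
[0.48604248 0.13848109 0.080319  ] [0.47905539 0.13804727 0.07513493]
1.9 [-0.006  0.     0.005]
1.78 [-0.007  0.    -0.006]
1.67 [-0.006  0.    -0.018]
1.56 [-0.005  0.    -0.029]
1.44 [-0.002  0.    -0.04 ]
1.32 [ 0.002  0.    -0.051]
1.21 [ 0.008  0.    -0.061]
1.1 [ 0.014  0.    -0.071]
0.98 [ 0.022  0.    -0.079]
0.86 [ 0.03   0.    -0.087]
0.75 [ 0.04   0.    -0.094]
0.64 [ 0.05   0.    -0.099]
0.52 [ 0.06   0.    -0.104]
0.4 [ 0.071  0.001 -0.107]
0.29 [ 0.083  0.001 -0.109]
0.18 [ 0.094  0.001 -0.109]
0.06 [ 0.106  0.001 -0.109]
```

Emit:
{"name": "send_path", "arguments": {"plan": [[[-0.003, 0, -0.01], [0, 0, 0], 0], [[-0.002, 0, -0.022], [0, 0, 0], 0], [[-0.001, 0, -0.034], [0, 0, 0], 0], [[0.002, 0, -0.045], [0, 0, 0], 0], [[0.006, 0, -0.056], [0, 0, 0], 0], [[0.012, 0, -0.066], [0, 0, 0], 0], [[0.018, 0, -0.076], [0, 0, 0], 0], [[0.026, 0, -0.084], [0, 0, 0], 0], [[0.034, 0, -0.092], [0, 0, 0], 0], [[0.044, 0, -0.099], [0, 0, 0], 0], [[0.054, 0, -0.104], [0, 0, 0], 0], [[0.064, 0, -0.109], [0, 0, 0], 0], [[0.075, 0, -0.112], [0, 0, 0], 0], [[0.087, 0, -0.114], [0, 0, 0], 0], [[0.098, 0, -0.114], [0, 0, 0], 0], [[0.108, 0, -0.114], [0, 0, 0], 0], [[0.108, 0, -0.114], [0, 0, 0], 0], [[0.108, 0, -0.114], [0, 0, 0], 0]]}}

```text
time_s: 7.75
position: [0.594, 0.1421, 0.1741]
tcp_rot: [[1.0, 0.031, 0.002], [0.031, -1.0, -0.0], [0.002, 0.0, -1.0]]
force: [-1.0, -4.6, -0.0]
opening: 0.39
grasp_force: 30.0
```

```bash
python3 -c "
from h import *
rel(knob(.03),tool(-ty),True)"
```

```text
t 7.75 move [-0.0012  0.0006  0.0042] rot [ 0.  -0.1  0. ] now [0.594  0.1421 0.1741] F [-1.  -4.6 -0. ]
```

The lever is up at about 0.03 rad. I'll release, rise clear and check.

Emit:
{"name": "send_path", "arguments": {"plan": [[[0, 0, 0], [0, 0, 0], 0.75], [[0, 0, 0], [0, 0, 0], 0.75], [[0, 0, 0], [0, 0, 0], 0.75], [[0, 0, 0], [0, 0, 0], 0.75], [[0, 0, -0.05], [0, 0, 0], 0.75], [[0, 0, -0.08], [0, 0, 0], 0.75], [[0, 0, -0.1], [0, 0, 0], 0.75], [[0, 0, -0.1], [0, 0, 0], 0.75], [[0, 0, -0.1], [0, 0, 0], 0.75]]}}

```text
time_s: 8.65
position: [0.5928, 0.1426, 0.2738]
tcp_rot: [[1.0, 0.031, -0.0], [0.031, -1.0, 0.0], [-0.0, -0.0, -1.0]]
force: [-0.2, 0.8, -0.4]
opening: 0.749
grasp_force: 0.0
```

Run:
```python
from h import *
R=tool(bx,-.4);rel(handle(0)+.06*bz-.0*bx,R,True);print(handle(0),handle(.93))
S=cap("side")
for a,ce,l in blobs(S,(240,140,310,200),lambda a:a.max(2)<60,15): print(a,ce,onz(S,*ce,.188))
cv2.imwrite("pics/s4.png",cv2.resize(S["color"][130:290,230:390,::-1],None,fx=3.5,fy=3.5,interpolation=cv2.INTER_CUBIC))
```

```text
t 8.65 move [-0.0992  0.3581  0.0901] rot [-19.   16.1 -79.4] now [0.5928 0.1426 0.2738] F [-0.2  0.8 -0.4]
[ 0.49731888 -0.21738687  0.141     ] [ 0.61357269 -0.23317718  0.29285138]
```

View pics/s4.png

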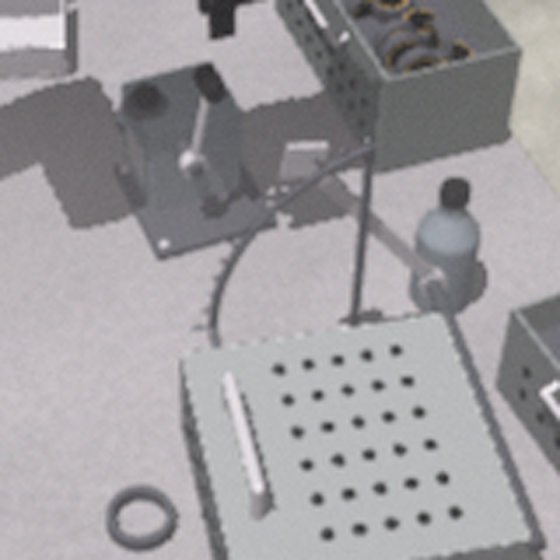

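The lever rests upright (knob at crop (208,83)) and the flap is shut. I'll go over the arc and pointer at tip height 0.38 to the handle.

Emit:
{"name": "send_path", "arguments": {"plan": [[[0, 0, -0.05], [0, 0, 0], 0.6], [[0, 0, -0.11], [0, 0, 0], 0.6], [[0, 0, -0.11], [0, 0, 0], 0.6], [[-0.099, 0.358, -0.11], [-19, 16.1, -79.4], 0.6], [[-0.099, 0.358, -0.11], [-19, 16.1, -79.4], 0.6], [[-0.099, 0.358, -0.11], [-19, 16.1, -79.4], 0.6], [[-0.099, 0.358, -0.11], [-19, 16.1, -79.4], 0.6], [[-0.099, 0.358, -0.11], [-19, 16.1, -79.4], 0.6], [[-0.099, 0.358, -0.11], [-19, 16.1, -79.4], 0.6], [[-0.099, 0.358, -0.11], [-19, 16.1, -79.4], 0.6], [[-0.099, 0.358, -0.11], [-19, 16.1, -79.4], 0.6], [[-0.099, 0.358, -0.11], [-19, 16.1, -79.4], 0.6], [[-0.099, 0.358, -0.11], [-19, 16.1, -79.4], 0.6], [[-0.099, 0.358, -0.11], [-19, 16.1, -79.4], 0.6], [[-0.099, 0.358, 0.0], [-19, 16.1, -79.4], 0.6], [[-0.099, 0.358, 0.0], [-19, 16.1, -79.4], 0.6], [[-0.099, 0.358, 0.04], [-19, 16.1, -79.4], 0.6], [[-0.099, 0.358, 0.04], [-19, 16.1, -79.4], 0.6]]}}

```text
time_s: 10.5
position: [0.4999, -0.2141, 0.2252]
tcp_rot: [[0.134, 0.919, 0.372], [0.991, -0.129, -0.039], [0.012, 0.374, -0.928]]
force: [-1.1, 0.6, 0.2]
opening: 0.598
grasp_force: 0.0
```

Run:
```python
from h import *
R=tool(bx,-.4);rel(handle(0)+[0,0,.0],R,True);print(bot.read_state()["joint_positions"])
# pointer angle from side view, hinge end and diamond, both measured in same plane
S=cap("side");p=HG+.161*by
g=lambda x,y:onplane(S,229.64+x/3.5,129.64+y/3.5,p,by)
for q in((305,160),(433,280),(370,218),(330,185)): print(q,ang(g(*q)))
a,b=g(305,160),g(433,280);d=a-b;print("dir",np.arctan2(d[2],-d@bx),np.linalg.norm(d))
```

```text
t 10.5 move [-0.0048 -0.0331  0.0963] rot [-1.  -0.6 -0.2] now [ 0.4999 -0.2141  0.2252] F [-1.1  0.6  0.2]
[-42.35354146  17.50805987 109.38508682  21.52654606  37.09257099
 -49.94631049]
(305, 160) (np.float64(0.962108477788586), np.float64(0.21434886965411648), np.float64(0.16099999999999987))
(433, 280) (np.float64(2.7680107742446687), np.float64(0.004030063243621443), np.float64(0.16099999999999992))
(370, 218) (np.float64(0.9951052933211922), np.float64(0.11390853941739915), np.float64(0.16099999999999984))
(330, 185) (np.float64(0.9605870258802801), np.float64(0.17419498170205266), np.float64(0.16099999999999992))
dir 0.9439060316357846 0.2153233273839964
```

Emit:
{"name": "send_path", "arguments": {"plan": [[[-0.005, -0.033, 0], [-1, -0.6, 0], 0.6], [[-0.005, -0.033, 0.03], [-1, -0.6, 0], 0.6], [[-0.005, -0.033, 0.06], [-1, -0.6, 0], 0.6], [[-0.005, -0.033, 0.08], [-1, -0.6, 0], 0.6], [[-0.005, -0.033, 0.094], [-1, -0.6, 0], 0.6], [[-0.005, -0.033, 0.094], [-1, -0.6, 0], 0.6], [[-0.005, -0.033, 0.094], [-1, -0.6, 0], 0.6]]}}

```text
time_s: 11.25
position: [0.512, -0.2252, 0.1365]
tcp_rot: [[0.138, 0.905, 0.403], [0.99, -0.121, -0.066], [-0.011, 0.409, -0.913]]
force: [0.0, -1.3, 0.9]
opening: 0.601
grasp_force: 0.0
```

Run:
```python
from h import *
R=tool(bx,-.4);rel(handle(0),R,True)
S,T=cap("side"),cap("top")
a=cv2.resize(S["color"][200:300,250:350,::-1],(400,400),interpolation=cv2.INTER_CUBIC)
b=cv2.resize(T["color"][180:280,290:390,::-1],(400,400),interpolation=cv2.INTER_CUBIC)
cv2.imwrite("pics/s5.png",np.hstack([a,b]))
```

```text
t 11.25 move [ 0.0059 -0.0128  0.0085] rot [1.2 0.7 0.1] now [ 0.512  -0.2252  0.1365] F [ 0.  -1.3  0.9]
```

View pics/s5.png

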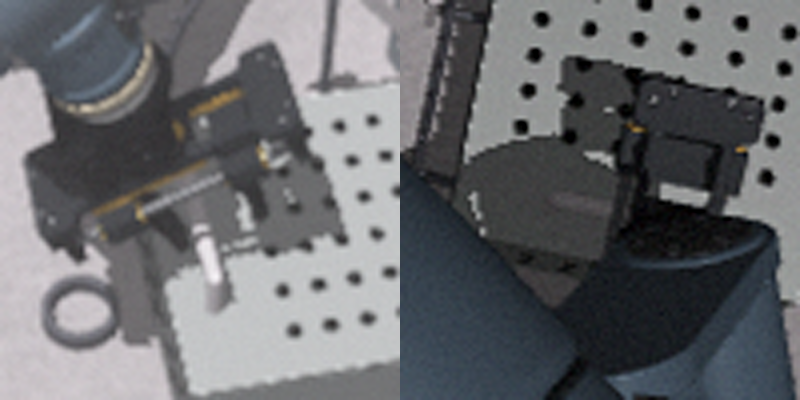

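In the side crop the bar (about (205,245)) lies between the two fingers. I'll correct the remaining offset and close.

Emit:
{"name": "send_path", "arguments": {"plan": [[[0.005, -0.011, 0.007], [1, 0.6, 0], 0.6], [[0.005, -0.011, 0.007], [1, 0.6, 0], 0.6], [[0.005, -0.011, 0.007], [1, 0.6, 0], 0.6], [[0.005, -0.011, 0.007], [1, 0.6, 0], 0], [[0.005, -0.011, 0.007], [1, 0.6, 0], 0], [[0.005, -0.011, 0.007], [1, 0.6, 0], 0], [[0.005, -0.011, 0.007], [1, 0.6, 0], 0], [[0.005, -0.011, 0.007], [1, 0.6, 0], 0], [[0.005, -0.011, 0.007], [1, 0.6, 0], 0]]}}

```text
time_s: 12.25
position: [0.5042, -0.2184, 0.1237]
tcp_rot: [[0.134, 0.913, 0.386], [0.991, -0.123, -0.052], [0.0, 0.39, -0.921]]
force: [3.8, 0.6, 1.4]
opening: 0.141
grasp_force: 3.3
```

Run:
```python
from h import *
rel(handle(0),tool(bx,-.4),True)
s=bot.read_state();R0=s["tcp_rot"];P=s["position"];g=P-.019*R0[:,2];off=g-handle(0);print("off",off)
N=16
for i in range(1,N+1):
    q=.94*i/N; R=tool(bx,-.4+.8*i/N); p=handle(q)+off+.019*R[:,2]
    print(round(q,2),np.round(R0.T@(p-P),3),np.round(Ro.from_matrix(R0.T@R).as_rotvec(degrees=True),1))
```

```text
t 12.25 move [0.0001 0.0003 0.0004] rot [ 0. -0.  0.] now [ 0.5042 -0.2184  0.1237] F [3.8 0.6 1.4]
off [-4.27712885e-04 -6.05591374e-05  2.09522166e-04]
0.06 [-0.     0.006 -0.01 ] [ 2.9 -0.   0. ]
0.12 [-0.     0.013 -0.02 ] [ 5.7 -0.   0. ]
0.18 [-0.     0.021 -0.029] [ 8.6 -0.   0. ]
0.23 [-0.     0.029 -0.038] [11.5 -0.   0. ]
0.29 [-0.     0.038 -0.047] [14.3 -0.   0. ]
0.35 [-0.     0.047 -0.055] [17.2 -0.   0. ]
0.41 [-0.     0.056 -0.062] [20.1 -0.   0. ]
0.47 [-0.     0.066 -0.069] [22.9 -0.   0. ]
0.53 [-0.     0.076 -0.075] [25.8 -0.   0. ]
0.59 [-0.     0.087 -0.081] [28.7 -0.   0. ]
0.65 [-0.     0.098 -0.086] [31.5 -0.   0. ]
0.7 [-0.     0.109 -0.09 ] [34.4 -0.   0. ]
0.76 [-0.     0.12  -0.093] [37.3 -0.   0. ]
0.82 [-0.     0.132 -0.096] [40.1 -0.   0. ]
0.88 [-0.     0.144 -0.098] [43. -0.  0.]
0.94 [-0.     0.156 -0.1  ] [45.8 -0.   0. ]
```

Emit:
{"name": "send_path", "arguments": {"plan": [[[0, 0, 0], [0, 0, 0], 0], [[0, 0, 0], [0, 0, 0], 0], [[0, 0, 0], [0, 0, 0], 0], [[0, 0.006, -0.01], [2.9, 0, 0], 0], [[0, 0.013, -0.02], [5.7, 0, 0], 0], [[0, 0.021, -0.029], [8.6, 0, 0], 0], [[0, 0.029, -0.038], [11.5, 0, 0], 0], [[0, 0.038, -0.047], [14.3, 0, 0], 0], [[0, 0.047, -0.055], [17.2, 0, 0], 0], [[0, 0.056, -0.062], [20.1, 0, 0], 0], [[0, 0.066, -0.069], [22.9, 0, 0], 0], [[0, 0.076, -0.075], [25.8, 0, 0], 0], [[0, 0.087, -0.081], [28.7, 0, 0], 0], [[0, 0.098, -0.086], [31.5, 0, 0], 0], [[0, 0.109, -0.09], [34.4, 0, 0], 0], [[0, 0.12, -0.093], [37.3, 0, 0], 0], [[0, 0.132, -0.096], [40.1, 0, 0], 0], [[0, 0.144, -0.098], [43, 0, 0], 0], [[0, 0.156, -0.1], [45.8, 0, 0], 0], [[0, 0.156, -0.1], [45.8, 0, 0], 0]]}}

```text
time_s: 14.25
position: [0.607, -0.2332, 0.2764]
tcp_rot: [[0.134, 0.91, -0.392], [0.991, -0.124, 0.052], [-0.002, -0.395, -0.919]]
force: [-5.1, -1.0, 2.3]
opening: 0.128
grasp_force: 30.0
```

Emit:
{"name": "send_path", "arguments": {"plan": [[[0, 0, 0], [0, 0, 0], 0], [[0, 0, 0], [0, 0, 0], 0], [[0, 0, 0], [0, 0, 0], 0]]}}

```text
time_s: 14.55
position: [0.6067, -0.2331, 0.2762]
tcp_rot: [[0.135, 0.912, -0.387], [0.991, -0.124, 0.052], [-0.001, -0.391, -0.92]]
force: [-4.6, -2.3, 0.1]
opening: 0.126
grasp_force: 30.0
```

Run:
```python
from h import *
rel(handle(.94),tool(bx,.4),True)
s=bot.read_state();g=s["position"]-.019*s["tcp_rot"][:,2];a,r,y=ang(g);print("flap est",a-np.arctan2(.041,.21),"r",r,np.hypot(.21,.041),y,s["grasp_force"],s["opening"])
S=cap("side")
cv2.imwrite("pics/s6.png",cv2.resize(S["color"][110:290,230:390,::-1],None,fx=3.3,fy=3.3,interpolation=cv2.INTER_CUBIC))
```

```text
t 14.55 move [ 0.0009  0.0012 -0.0006] rot [-0.1  0.1 -0. ] now [ 0.6067 -0.2331  0.2762] F [-4.6 -2.3  0.1]
flap est 0.9339839971418021 r 0.21443885425559456 0.21396495040076072 -0.0008637244527934757 29.989854991436005 0.12643587589112382
```

View pics/s6.png

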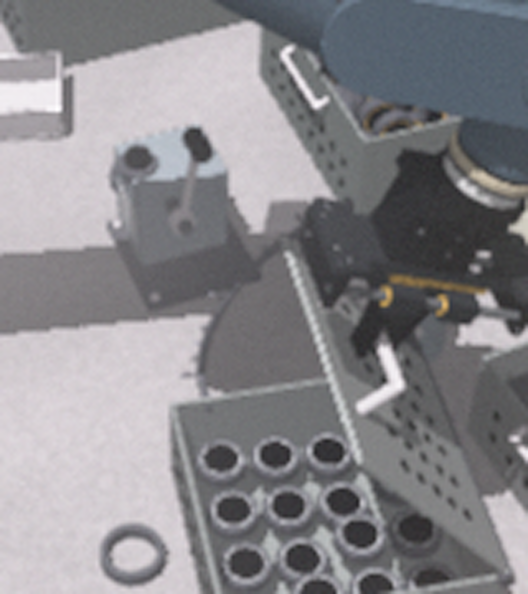

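The flap is raised and gripped and the lever still stands. The front edge runs from about crop (290,253) to (360,462). I'll measure the flap with the same camera for comparison with the pointer.

Run:
```python
from h import *
S=cap("side")
for q,y in(((290,253),.12),((360,462),-.12)):
    x=onplane(S,229.65+q[0]/3.3,109.65+q[1]/3.3,HG+y*by,by);print(q,ang(x))
```

```text
(290, 253) (np.float64(0.9252810839030111), np.float64(0.21713509896894226), np.float64(0.1199999999999999))
(360, 462) (np.float64(0.9487703891768781), np.float64(0.23998666423642556), np.float64(-0.12000000000000001))
```

```bash
python3 -c "
from rig import bot
print(bot.hand_in())"
```

```text
the job is handed in; nothing more can be done
None
```

I've handed the job in: the button was pressed, the lever dropped and was set back on its rear stop, and the gripper is holding the flap at about 0.94 rad. I measured the pointer at about 0.945 rad, so the two should be in line. No verdict came back, and I didn't recheck the pointer or the loose items individually at the end.

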